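# Ratchet the hold-down clamp onto the picture frame

### The job

A picture frame lies on the mounting board next to two ratchet clamps. One clamp already has its steel finger across the frame; the other's finger is still swung clear of it. Work that second clamp's lever back and forth (stop posts leave no room for a full turn) until its finger has come round clockwise, square across the frame moulding. Turn it with the lever only, never by touching the finger, and leave the other clamp alone.

Things in the scene. Friction and masses are not known exactly. Their poses are not given: they have to be found in the camera images.
- dog: Steel clamp finger of the clamp to be worked: flat bar 22 mm wide, reaching 83 mm from the bolt, under the round ratchet head (66 mm across). Origin: on the vertical bolt axis (the lever's axis too), 12 mm above the table, at the underside of the clamp's 70 mm square foot; z up, x along the finger to its tip. Finger 27 to 37 mm, head's top 71 mm above the origin.
- bolt (a joint): Angle of bolt and finger, rad, growing clockwise from above. Starts at 0 to 0.35; at 1.75 the finger is exactly square across the frame moulding; a stop ends it at 1.80. Stiff (0.25 N m); clockwise swings of the lever drive it on; it stays where left (gives back at most 3 degrees).
- lever (a joint): Ratchet lever, rad, growing clockwise from above, from 0 to 1.05 between two 62 mm steel stop posts 60 mm from the axis; starts anywhere; at 0.52 it points straight away from the frame. Clockwise it drives the bolt (the first 0 to 20 degrees of a swing are lost; 3 N at the knob); anticlockwise it clicks back (1.5 N). At 5 N, as when the finger is home, it clicks over harmlessly.
- knob (a point): Black upright round knob at that lever's end: 24 mm across, 42 mm tall, vertical axis 105 mm from the bolt axis. This point: on the knob's axis, 17 mm below its top, 25 mm above the flat lever bar (18 mm wide) it stands on, 97 mm above the table.
- other_knob (a point): The same point on the like knob of the other clamp, whose finger already lies across the frame; the two clamps stand about 240 mm apart on the board. Not to be moved.

How it is judged:
At the end, for the whole second after the job is handed in: The clamp's finger lies across the frame moulding, within 10 degrees of square (bolt beyond 1.57 rad), and bolt and lever are at rest (value of joint bolt above 1.57 rad and velocity of joint each of bolt, lever below 0.05 rad/s and velocity of joint lever above -0.05 rad/s); the robot touches nothing.
It fails at once if the robot presses on the clamp finger itself (contact force between any of the fingers, the arm and dog above 1.5 N).
It fails at once if the other clamp's lever is moved by more than 20 mm (distance of other_knob from where it was at the start of the episode above 0.02 m).
It also fails if it takes over 48 s, if anything falls off the work surface, if the arm or the gripper's body presses on something with over 40 N, if the wrist force passes 120 N, or if a joint passes its speed limit or range.

### The arm

A 6-joint arm with a two-finger parallel gripper is mounted at the origin on the work surface. World frame = base frame: x ahead of the robot, y to its left, z up, the work surface at z = 0. Lengths are in m, angles in rad, forces in N, time in s.
With the tool pointing down it reaches from about 0.35 to 0.975 m from the base axis. Payload 4.9 kg.
Tool frame: the origin (TCP) lies at the very end of the fingers, on their centre line; the grasp point (between the pads) lies 19 mm behind it (ctrl.grasp_offset is the distance from the TCP to the grasp point, in m); z points along the fingers, y is the line along which they close (so a half turn about z gives the same grasp; the last joint's range is limited). The gripper opens to 85 mm and grips with 20 to 120 N. Pads are 22 mm wide; open, the fingers measure 114 mm over their backs; the gripper's body (76 mm by 85 mm) begins 54 mm behind the grasp point. The pads swing forward as they close: fully open they stand 13 mm farther back than shut.
Start: joints at [-1.442, 0.053, 1.613, -0, 1.476, -0.119], TCP at [0.153, -0.606, 0.192] pointing down, gripper open.
Joint ranges: [-3.01, 3.01], [-1.01, 2.22], [0.06, 2.58], [-1.02, 4.17], [0.09, 2.62], [-3.14, 3.14]. Speed limits (rad/s): [2.57, 2.57, 3.14, 3.14, 3.14, 3.14].

### API

Orientations are given as a rotation vector (axis times angle).
In Python, from station import ctrl, optics gives the robot as it stands.
- The arm moves only by the shell command python3 -m handwheel 'ROWS' [OPENING] [FORCE]. ROWS is JSON, a list of rows, each an object of numbers: "tx", "ty", "tz": the shift along the tool's x, y, z in mm; "roll": the turn about the tool's z in rad. A call has 1 to 12 rows; each row shifts and turns the commanded pose from where the row before left it, along the tool's axes as they then stand; what a row does not reach is not made up. A row lasts 1/12 s, in which the tool goes at most 41.7 mm and 7.16 degrees, less where a joint would pass 70% of its speed; a pose out of reach is approached as far as the arm can. A call with a gripper value outside its range is refused whole. OPENING is the finger opening in mm, from 0 to 85.4, set as the call begins (- or left out, the last holds). The fingers move at their own pace and stop on an object; FORCE is the grip in N (left out, the last holds). Time passes only in rows, so rows that do not move let the fingers close. It gives the time, the measured TCP pose, the force, the opening and the grip force at its end, in the units of the state.
- ctrl.get_obs(): the state, without advancing time (a new reading comes with each control period).
- optics.get_image(name): name is "scene" or "side" or "wrist"; returns (picture, depth): 384x512x3 uint8, red, green, blue; 384x512 float32, m along the optical axis (not along the pixel's ray), 0 where there is no reading.
- optics.camera_params(name): a dict with "mtx" (3x3 intrinsics, pixels), "extrinsics" (4x4, takes a point from camera to world coordinates); the wrist camera has in their place "tool_from_camera" (4x4, takes a point from camera to tool coordinates, whose origin is the TCP and whose axes are the flange's). Camera axes: x right, y down, z forward; pixel columns grow to the right and rows downward; lengths in m; the calibration is good to about 2 mm. A picture is of the moment at which its call begins: read the wrist's pose just before it. camera_params takes no time and is no camera call.
- ctrl.finish_job(): hands the job in; it is judged then, once.
The state is a dict: "t": time; "q": joint angles; "dq": joint speeds; "effort": joint torques, N m; "tool_pos": TCP position; "tool_rot": TCP orientation; "contact_force": force on the tool from outside, world axes, zero at the start; "wrist_torque": the same for the moment, N m; "opening": finger opening in m; "grip_force": force on a finger pad.
Only numpy, scipy, OpenCV 4.12 (cv2) and the standard library are available. Lean on these libraries where they do the work, as an engineer would, in place of code of your own. Each camera call takes 0.05 s, during which the arm holds its last target. There are 200 camera calls.

## Working session

There is one attempt and no reset: what is moved stays moved. The work goes in short steps, Python scripts to look and compute and a shell command to move; the robot and the scene stay as the last step left them, time stands still between calls to the robot, and variables do not carry over. Pictures are saved under pics/ and viewed, at most 10 in all, crops included, and the job is handed in when it is done.

```bash
mkdir -p pics
cat > h.py <<'E'
import numpy as np,cv2
from station import ctrl,optics
from scipy.spatial.transform import Rotation as R
def cloud(n):
    o=ctrl.get_obs(); im,d=optics.get_image(n); p=optics.camera_params(n); K=p['mtx']
    if n=='wrist':
        T=np.eye(4);T[:3,:3]=R.from_rotvec(o['tool_rot']).as_matrix();T[:3,3]=o['tool_pos'];T=T@p['tool_from_camera']
    else: T=np.array(p['extrinsics'])
    v,u=np.mgrid[:384,:512]
    P=np.stack([(u-K[0][2])*d/K[0][0],(v-K[1][2])*d/K[1][1],d],-1)@T[:3,:3].T+T[:3,3]
    P[d==0]=np.nan
    return im,P
E
python3 - <<'E'
from h import *
o=ctrl.get_obs();print(o['t'],o['tool_pos'],R.from_rotvec(o['tool_rot']).as_matrix().round(3))
ims=[]
for n in('scene','side'):
    im,P=cloud(n);np.savez('%s.npz'%n,im=im,P=P)
    cv2.imwrite('pics/%s.png'%n,im[...,::-1])
E
```

```text
0.0 [ 0.1532099  -0.60520889  0.19077832] [[ 0.969  0.245 -0.   ]
 [ 0.245 -0.969  0.002]
 [ 0.    -0.002 -1.   ]]
```

View pics/scene.png

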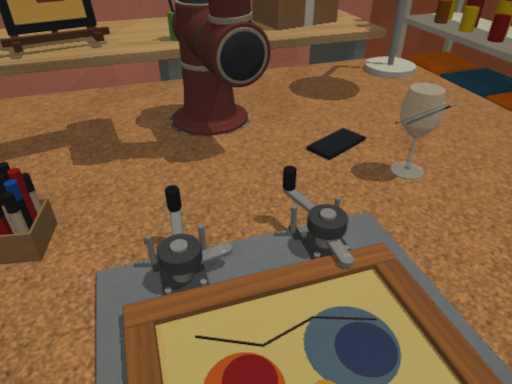

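View pics/side.png

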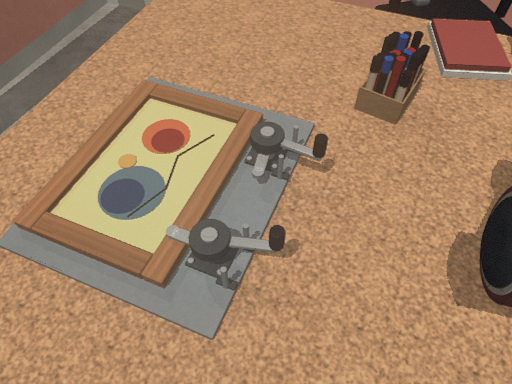

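The clamp to work is the left one in the scene view: head at (180,250), knob at (173,198), finger pointing right towards (228,250). The other clamp's head is at (327,220), its knob at (290,178), and its finger lies across the frame. In the side view the clamp to work is the upper one, with its head at (267,135) and knob at (320,146).

Run:
```python
from h import *
B={'scene':dict(head=(155,205,230,275),knob=(162,184,180,215),fing=(203,235,238,265),ohead=(305,350,200,245),oknob=(280,300,163,195)),
'side':dict(head=(245,290,118,160),knob=(308,332,128,165),fing=(250,270,155,178),ohead=(185,235,215,265),oknob=(264,290,220,255))}
for n in B:
    P=np.load(n+'.npz')['P']
    for k,(a,b,c,d) in B[n].items():
        Q=P[c:d,a:b].reshape(-1,3);Q=Q[~np.isnan(Q[:,0])]
        lo,hi=(.078,.09) if 'head' in k else (.108,.12) if 'knob' in k else (.04,.054)
        S=Q[(Q[:,2]>lo)&(Q[:,2]<hi)]
        if len(S)<4: print(n,k,len(S));continue
        c,r=cv2.minEnclosingCircle(S[:,:2].astype(np.float32))
        print(n,k,len(S),S.mean(0).round(4),'circ',np.round(c,4),round(r,4),'zmax',Q[:,2].max().round(4))
        if k=='knob':
            S=Q[(Q[:,2]>.075)&(Q[:,2]<.12)];print('  knob all',S.mean(0).round(4),S.min(0).round(4),S.max(0).round(4))
```

```text
scene head 629 [ 0.5939 -0.1752  0.0799] circ [ 0.5925 -0.1749] 0.0318 zmax 0.0848
scene knob 122 [ 0.4904 -0.1659  0.1129] circ [ 0.4879 -0.1662] 0.0119 zmax 0.1156
  knob all [ 0.494  -0.1663  0.0992] [ 0.4769 -0.1776  0.075 ] [ 0.5001 -0.154   0.1156]
scene fing 397 [ 0.5859 -0.1192  0.0469] circ [ 0.5784 -0.1219] 0.0294 zmax 0.0503
scene ohead 436 [0.5944 0.0674 0.08  ] circ [0.5942 0.0684] 0.0316 zmax 0.0847
scene oknob 104 [0.4953 0.0396 0.1128] circ [0.4929 0.0406] 0.0117 zmax 0.1153
side head 336 [ 0.588  -0.1747  0.0801] circ [ 0.5889 -0.1759] 0.0318 zmax 0.0854
side knob 122 [ 0.4845 -0.1652  0.1129] circ [ 0.4843 -0.1672] 0.0119 zmax 0.1159
  knob all [ 0.4841 -0.1617  0.1006] [ 0.4734 -0.1782  0.0751] [ 0.4962 -0.1546  0.1159]
side fing 280 [ 0.5809 -0.1205  0.0472] circ [ 0.5794 -0.124 ] 0.0299 zmax 0.0505
side ohead 658 [0.5899 0.0682 0.08  ] circ [0.5904 0.0673] 0.0323 zmax 0.0855
side oknob 189 [0.4894 0.0408 0.1133] circ [0.4898 0.0399] 0.0119 zmax 0.1167
```

Run:
```python
from h import *
for n in('scene','side'):
    z=np.load(n+'.npz');P,im=z['P'],z['im'];hsv=cv2.cvtColor(im,cv2.COLOR_RGB2HSV)
    X,Y,Z=P[...,0],P[...,1],P[...,2]
    # near edge of moulding: for y bins, min x of points on moulding height
    reg=(X>.55)&(X<.8)&(Y>-.25)&(Y<.2)&(hsv[...,1]>90)
    print(n,'z hist',np.histogram(Z[reg],bins=np.arange(0,.08,.005))[0])
    m=reg&(Z>.018)&(Z<.07)
    pts=[]
    for y in np.arange(-.22,.18,.01):
        s=m&(abs(Y-y)<.005)
        if s.sum()>5: pts.append((y,np.percentile(X[s],3)))
    pts=np.array(pts);c=np.array([[p[0],p[1]] for p in pts])
    vx,vy,x0,y0=cv2.fitLine(c.astype(np.float32),cv2.DIST_HUBER,0,.001,.001).ravel()
    print('edge dx/dy',vy/vx,'x at y=0',y0-x0*vy/vx, np.round(pts[::4],3).tolist())
    for nm,a in(('t',(.5905,-.1755)),('o',(.591,.068))):
        d=np.hypot(X-a[0],Y-a[1]);s=(d>.04)&(d<.09)&(Z>.042)&(Z<.053)&(hsv[...,1]<70)
        v=np.arctan2(Y-a[1],X-a[0])[s];print(nm,s.sum(),'finger ang',np.degrees(np.median(v)).round(1))
    for nm,s in (('pens',(X>.2)&(X<.7)&(Y<-.25)&(Y>-.7)&(Z>.03)),):
        print(nm,s.sum(),np.nanmin(P[s],0).round(3),np.nanmax(P[s],0).round(3))
```

```text
scene z hist [    3     1    59     2 12393  4447  1712  6834     4    14     1     4
     5     6     7]
edge dx/dy 0.008429741 x at y=0 0.64567316 [[-0.22, 0.643], [-0.18, 0.645], [-0.14, 0.645], [-0.1, 0.645], [-0.06, 0.647], [-0.02, 0.644], [0.02, 0.645], [0.06, 0.65], [0.1, 0.649], [0.14, 0.647]]
t 364 finger ang 93.5
o 348 finger ang -2.7
pens 3899 [ 0.362 -0.455  0.03 ] [ 0.7   -0.25   0.146]
side z hist [ 506    0    0   56  758  788 1382 4380    2    0    0    0    0    0
    0]
edge dx/dy 0.0068061706 x at y=0 0.63576066 [[-0.22, 0.641], [-0.18, 0.635], [-0.14, 0.635], [-0.1, 0.635], [-0.06, 0.635], [-0.02, 0.636], [0.02, 0.636], [0.07, 0.636], [0.11, 0.637], [0.15, 0.639]]
t 257 finger ang 99.4
o 333 finger ang 0.0
pens 5035 [ 0.2  -0.7   0.03] [ 0.699 -0.25   0.146]
```

```bash
python3 -m handwheel '[{"tx":24,"ty":-19,"tz":-5},{"tx":24,"ty":-19,"tz":-5},{"tx":24,"ty":-19,"tz":-5},{"tx":24,"ty":-19,"tz":-5},{"tx":24,"ty":-19,"tz":-5},{"tx":24,"ty":-19,"tz":-5},{"tx":24,"ty":-19},{"tx":24,"ty":-19},{"tx":24,"ty":-19}]' 60; python3 -m handwheel '[{"tx":24,"ty":-19},{"tx":24,"ty":-19},{"tx":24,"ty":-19},{"tx":24,"ty":-19},{"tx":24,"ty":-19},{"tx":24,"ty":-19},{"tx":24,"ty":-19},{"tx":24,"ty":-19},{"tx":23,"ty":-19},{"roll":0.11},{"roll":0.11},{"roll":0.11}]' 50
cat > w.py <<'E'
# where is tool vs. knob/lever axis; tool-frame offset to the target lever value
import sys
from h import *
A=np.array([.5905,-.1755]);PHI=np.radians(-.4)
o=ctrl.get_obs();p=o['tool_pos'];M=R.from_rotvec(o['tool_rot']).as_matrix()
d=p[:2]-A;an=np.arctan2(d[1],d[0])
lev=.52-((an-np.pi-PHI+np.pi)%(2*np.pi)-np.pi)
print('t',round(o['t'],2),'p',p.round(4),'r',np.hypot(*d).round(4),'lever~',lev.round(3),'open',round(o['opening'],4),'F',o['contact_force'].round(1))
xa=np.arctan2(M[1,0],M[0,0]);print('radial misalign roll needed',round((xa-(an-np.pi)+np.pi)%(2*np.pi)-np.pi,3))
for t in map(float,sys.argv[1:]):
    a=np.pi+PHI-(t-.52);K=A+.105*np.array([np.cos(a),np.sin(a)]);print('lever',t,'tool-frame move mm',(M.T@np.array([*(K-p[:2]),0])*1e3).round(1),'world',K.round(4))
E
python3 w.py 0.60
```

```text
t 0.1 p [ 0.1532 -0.6053  0.1909] r 0.6131 lever~ -0.264 open 0.0852 F [-0.5  0.1 -1. ]
radial misalign roll needed -0.529
lever 0.6 tool-frame move mm [ 430.2 -343.9    0.7] world [ 0.4859 -0.1664]$[0]: bad value
$[0]: bad value
```

```bash
python3 -m handwheel '[{"tx":24.0,"ty":-19.0,"tz":-5.0,"roll":0.0}]' 60; python3 -m handwheel --help | head -20
```

```text
t: 0.18
tool_pos: [0.1694, -0.5827, 0.1947]
tool_rot: [-3.116, -0.382, 0.003]
contact_force: [0.5, -0.0, -0.9]
opening: 0.0754
grip_force: 0.0invalid input: not JSON, or not a number
```

```bash
python3 -m handwheel '[{"tx":24,"ty":-19,"tz":-5,"roll":0},{"tx":24,"ty":-19,"tz":-5,"roll":0},{"tx":24,"ty":-19,"tz":-5,"roll":0},{"tx":24,"ty":-19,"tz":-5,"roll":0},{"tx":24,"ty":-19,"tz":-5,"roll":0},{"tx":24,"ty":-19,"tz":0,"roll":0},{"tx":24,"ty":-19,"tz":0,"roll":0},{"tx":24,"ty":-19,"tz":0,"roll":0}]' 60; python3 -m handwheel '[{"tx":24,"ty":-19,"tz":0,"roll":0},{"tx":24,"ty":-19,"tz":0,"roll":0},{"tx":24,"ty":-19,"tz":0,"roll":0},{"tx":24,"ty":-19,"tz":0,"roll":0},{"tx":24,"ty":-19,"tz":0,"roll":0},{"tx":24,"ty":-19,"tz":0,"roll":0},{"tx":24,"ty":-19,"tz":0,"roll":0},{"tx":24,"ty":-19,"tz":0,"roll":0},{"tx":23,"ty":-19,"tz":0,"roll":0},{"tx":0,"ty":0,"tz":0,"roll":0.11},{"tx":0,"ty":0,"tz":0,"roll":0.11},{"tx":0,"ty":0,"tz":0,"roll":0.11}]' 50
python3 w.py 0.60
```

```text
t: 0.85
tool_pos: [0.3213, -0.3857, 0.2217]
tool_rot: [-3.117, -0.388, 0.0]
contact_force: [0.3, 0.4, 0.3]
opening: 0.0598
grip_force: 0.0
t: 1.85
tool_pos: [0.4873, -0.1677, 0.2213]
tool_rot: [-3.138, 0.135, 0.002]
contact_force: [-0.9, 0.4, 0.6]
opening: 0.0501
grip_force: 0.0
t 1.85 p [ 0.4873 -0.1677  0.2213] r 0.1035 lever~ 0.588 open 0.0501 F [-0.9  0.4  0.6]
radial misalign roll needed -0.011
lever 0.6 tool-frame move mm [-1.5 -1.2  0. ] world [ 0.4859 -0.1664]
```

Run:
```python
from h import *
im,P=cloud('wrist');cv2.imwrite('pics/w1.png',im[...,::-1])
for nm,c0,lo,hi,r in(('knob',(.486,-.167),.108,.12,.03),('head',(.5905,-.1755),.078,.09,.05)):
    m=(P[...,2]>lo)&(P[...,2]<hi)&(np.hypot(P[...,0]-c0[0],P[...,1]-c0[1])<r)
    S=P[m]
    if len(S)>5:
        c,rr=cv2.minEnclosingCircle(S[:,:2].astype(np.float32));print(nm,len(S),np.round(c,4),round(rr,4),S.mean(0).round(4))
```

```text
knob 336 [ 0.4864 -0.1676] 0.012 [ 0.4873 -0.1674  0.114 ]
head 2094 [ 0.5909 -0.1762] 0.0322 [ 0.5913 -0.1764  0.0799]
```

View pics/w1.png

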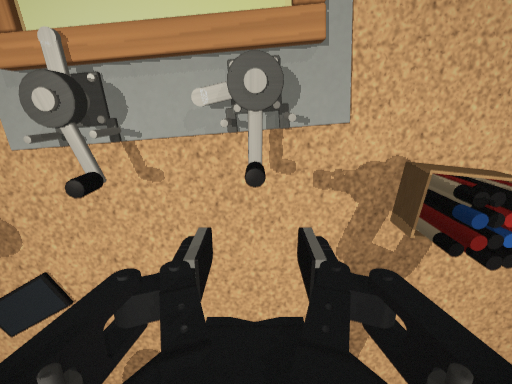

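The wrist view puts the knob at (255,173), midway between the fingers. The finger at (210,97) is still clear of the frame. All three cameras agree, so I lower the open fingers around the knob.

```bash
python3 -m handwheel '[{"tx":-1,"ty":0,"tz":23.5,"roll":0},{"tx":0,"ty":0,"tz":23.5,"roll":0},{"tx":0,"ty":0,"tz":23.5,"roll":0},{"tx":0,"ty":0,"tz":23.5,"roll":0},{"tx":0,"ty":0,"tz":23.5,"roll":0},{"tx":0,"ty":0,"tz":23.5,"roll":0},{"tx":0,"ty":0,"tz":0,"roll":0}]' 50;  python3 -m handwheel '[{"tx":0,"ty":0,"tz":0,"roll":0},{"tx":0,"ty":0,"tz":0,"roll":0},{"tx":0,"ty":0,"tz":0,"roll":0}]' 29 20; python3 w.py 0.6 0.03 1.02
```

```text
t: 2.48
tool_pos: [0.4821, -0.1666, 0.0751]
tool_rot: [-3.134, 0.126, 0.015]
contact_force: [-1.4, 0.8, -0.2]
opening: 0.0501
grip_force: 0.0
t: 2.73
tool_pos: [0.4876, -0.1693, 0.0832]
tool_rot: [3.137, -0.128, 0.005]
contact_force: [0.2, -0.3, 0.7]
opening: 0.0289
grip_force: 0.0
t 2.73 p [ 0.4876 -0.1693  0.0832] r 0.1031 lever~ 0.573 open 0.0289 F [ 0.2 -0.3  0.7]
radial misalign roll needed -0.021
lever 0.6 tool-frame move mm [-1.9 -2.8 -0. ] world [ 0.4859 -0.1664]
lever 0.03 tool-frame move mm [14.4 54.   0.1] world [ 0.4975 -0.2243]
lever 1.02 tool-frame move mm [  7.4 -45.5  -0. ] world [ 0.4987 -0.1245]
```

```bash
python3 -m handwheel '[{"tx":-1.8,"ty":-6.3,"tz":0,"roll":0.06},{"tx":0.2,"ty":-6.3,"tz":0,"roll":0.06},{"tx":0.2,"ty":-6.3,"tz":0,"roll":0.06},{"tx":0.2,"ty":-6.3,"tz":0,"roll":0.06},{"tx":0.2,"ty":-6.3,"tz":0,"roll":0.06},{"tx":0.2,"ty":-6.3,"tz":0,"roll":0.06},{"tx":0.2,"ty":-6.3,"tz":0,"roll":0.06},{"tx":0.2,"ty":-5.3,"tz":0,"roll":0.05},{"tx":0,"ty":0,"tz":0,"roll":0},{"tx":0,"ty":0,"tz":0,"roll":0}]'; python3 w.py 1.05 0.0
cat > b.py <<'E'
from h import *
for n in('scene','side'):
    im,P=cloud(n);hsv=cv2.cvtColor(im,cv2.COLOR_RGB2HSV);X,Y,Z=np.moveaxis(P,-1,0);A=(.5905,-.1755)
    d=np.hypot(X-A[0],Y-A[1]);s=(d>.045)&(d<.085)&(Z>.042)&(Z<.053)&(hsv[...,1]<70)
    a=np.arctan2(Y-A[1],X-A[0])[s]
    if s.sum()>5: print(n,s.sum(),'bolt~',(1.75-.007-np.median(a)).round(3))
    k=(Z>.108)&(Z<.12)&(d>.08)&(d<.125)&(Y<-.08)&(X<.56)
    if k.sum()>5: print('knob?',k.sum(),P[k].mean(0).round(3))
E
python3 b.py
```

```text
t: 3.57
tool_pos: [0.5007, -0.1222, 0.0826]
tool_rot: [3.023, -0.853, 0.004]
contact_force: [-0.8, -0.3, -0.7]
opening: 0.0289
grip_force: 0.0
t 3.57 p [ 0.5007 -0.1222  0.0826] r 0.1044 lever~ 1.048 open 0.0289 F [-0.8 -0.3 -0.7]
radial misalign roll needed -0.015
lever 1.05 tool-frame move mm [-0.6 -0.2 -0. ] world [ 0.5003 -0.1218]
lever 0.0 tool-frame move mm [53.4 90.2  0.1] world [ 0.499 -0.227]
scene 324 bolt~ 0.112
knob? 127 [ 0.491 -0.166  0.113]
side 214 bolt~ -0.011
knob? 44 [ 0.478 -0.166  0.112]
```

Run:
```python
from h import *
a=cloud('scene')[0][150:310,90:300];b=cloud('side')[0][60:220,200:410]
cv2.imwrite('pics/c1.png',cv2.resize(np.vstack([np.hstack([a,b])]),None,fx=1.9,fy=1.9)[...,::-1])
```

```text
(no output)
```

View pics/c1.png

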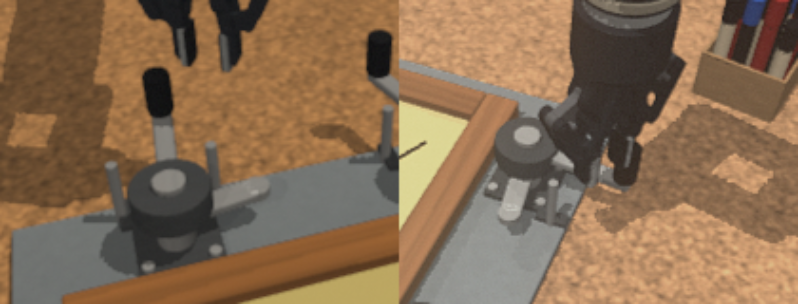

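The knob at (157,90) in the left crop has not moved. The fingertips at (185–230,65) look behind it and above it, so I measure where the fingertips really are.

Run:
```python
from h import *
o=ctrl.get_obs();print(o['t'],o['tool_pos'].round(4),o['q'].round(3))
for n in('scene','side'):
    im,P=cloud(n);p=optics.camera_params(n);T=np.linalg.inv(p['extrinsics']);c=T[:3,:3]@o['tool_pos']+T[:3,3];c=p['mtx']@c;print(n,'tcp proj',(c[:2]/c[2]).round(1))
    X,Y,Z=np.moveaxis(P,-1,0)
    m=(Z>.08)&(Z<.3)&(np.hypot(X-.5,Y+.12)<.12)&(np.hypot(X-.59,Y+.175)>.05)
    for lo in np.arange(.08,.2,.01):
        s=m&(Z>=lo)&(Z<lo+.01)
        if s.sum()>3: print(lo.round(2),s.sum(),np.median(P[s],0).round(3),P[s].min(0).round(3),P[s].max(0).round(3))
```

```text
3.7667 [ 0.4998 -0.1223  0.0815] [-0.385 -0.119  1.971 -0.     1.289  1.738]
scene tcp proj [201.1 203. ]
0.08 68 [ 0.497 -0.167  0.085] [ 0.485 -0.177  0.08 ] [ 0.5   -0.154  0.09 ]
0.09 70 [ 0.496 -0.166  0.095] [ 0.486 -0.177  0.091] [ 0.5   -0.154  0.1  ]
0.1 75 [ 0.497 -0.167  0.105] [ 0.487 -0.178  0.1  ] [ 0.501 -0.154  0.11 ]
0.11 108 [ 0.491 -0.166  0.114] [ 0.476 -0.177  0.11 ] [ 0.499 -0.155  0.116]
0.12 61 [ 0.499 -0.131  0.126] [ 0.483 -0.145  0.121] [ 0.521 -0.101  0.13 ]
0.13 123 [ 0.501 -0.128  0.135] [ 0.483 -0.147  0.13 ] [ 0.521 -0.093  0.14 ]
0.14 132 [ 0.502 -0.127  0.145] [ 0.482 -0.148  0.14 ] [ 0.522 -0.093  0.15 ]
0.15 136 [ 0.501 -0.13   0.155] [ 0.482 -0.147  0.15 ] [ 0.522 -0.093  0.16 ]
0.16 152 [ 0.5   -0.132  0.167] [ 0.48  -0.164  0.16 ] [ 0.533 -0.088  0.17 ]
0.17 334 [ 0.501 -0.129  0.175] [ 0.468 -0.168  0.17 ] [ 0.535 -0.074  0.18 ]
0.18 269 [ 0.503 -0.135  0.186] [ 0.466 -0.172  0.18 ] [ 0.539 -0.073  0.19 ]
0.19 334 [ 0.506 -0.128  0.195] [ 0.465 -0.176  0.19 ] [ 0.542 -0.065  0.2  ]
side tcp proj [303.4 165.6]
0.08 53 [ 0.483 -0.158  0.084] [ 0.
[... 194 characters left out ...]

0.11 34 [ 0.478 -0.166  0.113] [ 0.474 -0.178  0.11 ] [ 0.482 -0.158  0.115]
0.12 60 [ 0.492 -0.132  0.126] [ 0.478 -0.14   0.121] [ 0.505 -0.099  0.13 ]
0.13 111 [ 0.498 -0.105  0.135] [ 0.478 -0.143  0.13 ] [ 0.518 -0.095  0.14 ]
0.14 112 [ 0.497 -0.13   0.145] [ 0.478 -0.143  0.14 ] [ 0.518 -0.095  0.15 ]
0.15 100 [ 0.493 -0.131  0.155] [ 0.478 -0.145  0.15 ] [ 0.509 -0.094  0.16 ]
0.16 122 [ 0.491 -0.133  0.167] [ 0.464 -0.155  0.16 ] [ 0.529 -0.078  0.17 ]
0.17 231 [ 0.503 -0.104  0.174] [ 0.462 -0.158  0.17 ] [ 0.533 -0.075  0.18 ]
0.18 192 [ 0.501 -0.105  0.186] [ 0.46  -0.162  0.18 ] [ 0.536 -0.071  0.19 ]
0.19 281 [ 0.494 -0.108  0.194] [ 0.458 -0.166  0.19 ] [ 0.539 -0.067  0.2  ]
```

The xy position is right, but the fingertips really sit about 40 mm above the reported TCP: tips at z≈0.122, TCP at 0.082. They passed over the knob without touching it. I go back over the knob, open, and set the height from the cameras.

```bash
python3 -m handwheel '[{"tx":0,"ty":0,"tz":-10,"roll":0},{"tx":0.2,"ty":5.9,"tz":0,"roll":-0.056},{"tx":0.2,"ty":5.9,"tz":0,"roll":-0.056},{"tx":0.2,"ty":5.9,"tz":0,"roll":-0.056},{"tx":0.2,"ty":5.9,"tz":0,"roll":-0.056},{"tx":0.2,"ty":5.9,"tz":0,"roll":-0.056},{"tx":0.2,"ty":5.9,"tz":0,"roll":-0.056},{"tx":0.2,"ty":5.9,"tz":0,"roll":-0.056},{"tx":0.2,"ty":5.9,"tz":0,"roll":-0.056},{"tx":0,"ty":0,"tz":0,"roll":0},{"tx":0,"ty":0,"tz":0,"roll":0}]' 50; python3 w.py 0.59
cat > f.py <<'E'
from h import *
o=ctrl.get_obs()
for n in('scene','side'):
    im,P=cloud(n);X,Y,Z=np.moveaxis(P,-1,0);V=im.max(2)
    m=(np.hypot(X-o['tool_pos'][0],Y-o['tool_pos'][1])<.07)&(np.hypot(X-.59,Y+.175)>.05)&(Z>.08)
    h=np.histogram(Z[m],bins=np.arange(.08,.19,.005))[0];print(n,h)
    for lo in(.135,.145):
        s=m&(Z>lo)&(Z<lo+.01)
        if s.sum(): print(lo,P[s].min(0).round(3),P[s].max(0).round(3))
E
python3 f.py
```

```text
t: 4.78
tool_pos: [0.485, -0.1666, 0.0917]
tool_rot: [3.137, -0.167, 0.001]
contact_force: [-0.6, 0.3, 0.9]
opening: 0.0498
grip_force: 0.0
t 4.78 p [ 0.485  -0.1666  0.0917] r 0.1059 lever~ 0.597 open 0.0498 F [-0.6  0.3  0.9]
radial misalign roll needed -0.022
lever 0.59 tool-frame move mm [0.9 0.8 0. ] world [ 0.4858 -0.1674]
scene [ 38  35  34  37  37  35 103   8   0   0   2  17  45  47  55  50  55  51
  53  68 116]
0.135 [ 0.473 -0.203  0.136] [ 0.5   -0.127  0.145]
0.145 [ 0.474 -0.203  0.145] [ 0.5   -0.127  0.155]
side [26 24 26 24 28 27 24  1  0  0  8 25 34 52 37 41 38 15 13 15 45]
0.135 [ 0.469 -0.196  0.135] [ 0.498 -0.127  0.145]
0.145 [ 0.469 -0.196  0.145] [ 0.498 -0.127  0.155]
```

```bash
python3 -m handwheel '[{"tx":0.5,"ty":0.5,"tz":7.5,"roll":0},{"tx":0,"ty":0,"tz":7.5,"roll":0},{"tx":0,"ty":0,"tz":7.5,"roll":0},{"tx":0,"ty":0,"tz":7.5,"roll":0},{"tx":0,"ty":0,"tz":7.5,"roll":0},{"tx":0,"ty":0,"tz":5,"roll":0},{"tx":0,"ty":0,"tz":0,"roll":0}]' 50;  python3 -m handwheel '[{"tx":0,"ty":0,"tz":0,"roll":0},{"tx":0,"ty":0,"tz":0,"roll":0},{"tx":0,"ty":0,"tz":0,"roll":0},{"tx":0,"ty":0,"tz":0,"roll":0}]' 28 20; python3 w.py; python3 f.py
```

```text
t: 5.47
tool_pos: [0.4841, -0.1662, 0.0465]
tool_rot: [-3.136, 0.164, 0.005]
contact_force: [0.1, -0.0, 0.3]
opening: 0.0501
grip_force: 0.0
t: 5.8
tool_pos: [0.4857, -0.1671, 0.0491]
tool_rot: [3.137, -0.164, 0.002]
contact_force: [-0.3, -0.4, 0.4]
opening: 0.0281
grip_force: 0.0
t 5.8 p [ 0.4857 -0.1671  0.0491] r 0.1051 lever~ 0.593 open 0.0281 F [-0.3 -0.4  0.4]
radial misalign roll needed -0.024
scene [ 34  34  49  78  72  91 144  54  40  46  66  91 180 127 102 118 147 147
 161 215 218]
0.135 [ 0.472 -0.214  0.135] [ 0.505 -0.119  0.145]
0.145 [ 0.472 -0.218  0.145] [ 0.505 -0.114  0.155]
side [ 4 10 14 32 35 36 39 19  9  5 16 35 50 22 35 84 54 50 60 47 96]
0.135 [ 0.466 -0.206  0.135] [ 0.501 -0.118  0.145]
0.145 [ 0.466 -0.216  0.145] [ 0.501 -0.113  0.155]
```

```bash
python3 -m handwheel '[{"tx":0.2,"ty":-6.3,"tz":0,"roll":0.06},{"tx":0.2,"ty":-6.3,"tz":0,"roll":0.06},{"tx":0.2,"ty":-6.3,"tz":0,"roll":0.06},{"tx":0.2,"ty":-6.3,"tz":0,"roll":0.06},{"tx":0.2,"ty":-6.3,"tz":0,"roll":0.06},{"tx":0.2,"ty":-6.3,"tz":0,"roll":0.06},{"tx":0.2,"ty":-6.3,"tz":0,"roll":0.06},{"tx":0.2,"ty":-4,"tz":0,"roll":0.03},{"tx":0,"ty":0,"tz":0,"roll":0}]'; python3 w.py; python3 b.py
```

```text
t: 6.65
tool_pos: [0.5009, -0.1218, 0.0487]
tool_rot: [3.021, -0.859, -0.001]
contact_force: [-2.1, -1.1, 0.2]
opening: 0.028
grip_force: 1.0
t 6.65 p [ 0.5009 -0.1218  0.0487] r 0.1045 lever~ 1.053 open 0.028 F [-2.1 -1.1  0.2]
radial misalign roll needed -0.014
scene 361 bolt~ 0.502
knob? 265 [ 0.506 -0.122  0.114]
side 211 bolt~ 0.385
knob? 191 [ 0.496 -0.119  0.114]
```

The finger is turning (bolt went from about 0.05 to about 0.45). Next is a full back swing.

```bash
python3 -m handwheel '[{"tx":0.3,"ty":8.4,"tz":0,"roll":-0.08},{"tx":0.3,"ty":8.4,"tz":0,"roll":-0.08},{"tx":0.3,"ty":8.4,"tz":0,"roll":-0.08},{"tx":0.3,"ty":8.4,"tz":0,"roll":-0.08},{"tx":0.3,"ty":8.4,"tz":0,"roll":-0.08},{"tx":0.3,"ty":8.4,"tz":0,"roll":-0.08},{"tx":0.3,"ty":8.4,"tz":0,"roll":-0.08}]'; python3 w.py 0.0;  python3 -m handwheel '[{"tx":0.3,"ty":8.4,"tz":0,"roll":-0.08},{"tx":0.3,"ty":8.4,"tz":0,"roll":-0.08},{"tx":0.3,"ty":8.4,"tz":0,"roll":-0.08},{"tx":0.3,"ty":8.4,"tz":0,"roll":-0.08},{"tx":0.3,"ty":8.4,"tz":0,"roll":-0.08},{"tx":0.3,"ty":6.3,"tz":0,"roll":-0.06},{"tx":0,"ty":0,"tz":0,"roll":0}]'; python3 w.py 0.0;python3 b.py
```

```text
t: 7.33
tool_pos: [0.4855, -0.1775, 0.0487]
tool_rot: [-3.14, -0.016, -0.003]
contact_force: [1.5, 1.9, 0.7]
opening: 0.0279
grip_force: 0.8
t 7.33 p [ 0.4855 -0.1775  0.0487] r 0.105 lever~ 0.494 open 0.0279 F [1.5 1.9 0.7]
radial misalign roll needed -0.009
lever 0.0 tool-frame move mm [13.  49.7 -0.1] world [ 0.499 -0.227]
t: 7.92
tool_pos: [0.4968, -0.2253, 0.0487]
tool_rot: [3.056, 0.726, 0.002]
contact_force: [-0.1, -0.5, -0.0]
opening: 0.0279
grip_force: 0.0
t 7.92 p [ 0.4968 -0.2253  0.0487] r 0.1061 lever~ 0.024 open 0.0279 F [-0.1 -0.5 -0. ]
radial misalign roll needed -0.023
lever 0.0 tool-frame move mm [1.2 2.5 0. ] world [ 0.499 -0.227]
scene 363 bolt~ 0.484
knob? 295 [ 0.502 -0.223  0.114]
side 216 bolt~ 0.362
knob? 109 [ 0.495 -0.214  0.113]
```

Swing two goes clockwise to the post, followed by a back swing.

```bash
python3 -m handwheel '[{"tx":1.0,"ty":-8.4,"tz":0,"roll":0.08},{"tx":0.3,"ty":-8.4,"tz":0,"roll":0.08},{"tx":0.3,"ty":-8.4,"tz":0,"roll":0.08},{"tx":0.3,"ty":-8.4,"tz":0,"roll":0.08},{"tx":0.3,"ty":-8.4,"tz":0,"roll":0.08},{"tx":0.3,"ty":-8.4,"tz":0,"roll":0.08},{"tx":0.3,"ty":-8.4,"tz":0,"roll":0.08}]'; python3 w.py 1.05;  python3 -m handwheel '[{"tx":0.3,"ty":-8.4,"tz":0,"roll":0.08},{"tx":0.3,"ty":-8.4,"tz":0,"roll":0.08},{"tx":0.3,"ty":-8.4,"tz":0,"roll":0.08},{"tx":0.3,"ty":-8.4,"tz":0,"roll":0.08},{"tx":0.3,"ty":-8.4,"tz":0,"roll":0.08},{"tx":0.3,"ty":-6.8,"tz":0,"roll":0.06},{"tx":0,"ty":0,"tz":0,"roll":0}]'; python3 w.py 1.05;python3 b.py
```

```text
t: 8.6
tool_pos: [0.4859, -0.1673, 0.0487]
tool_rot: [3.136, -0.156, 0.002]
contact_force: [1.0, -4.2, -1.0]
opening: 0.0278
grip_force: 1.6
t 8.6 p [ 0.4859 -0.1673  0.0487] r 0.105 lever~ 0.592 open 0.0278 F [ 1.  -4.2 -1. ]
radial misalign roll needed -0.021
lever 1.05 tool-frame move mm [  9.8 -46.7  -0.1] world [ 0.5003 -0.1218]
t: 9.18
tool_pos: [0.501, -0.1215, 0.0487]
tool_rot: [3.018, -0.861, 0.0]
contact_force: [-1.4, -3.6, 1.2]
opening: 0.0281
grip_force: 2.2
t 9.18 p [ 0.501  -0.1215  0.0487] r 0.1045 lever~ 1.056 open 0.0281 F [-1.4 -3.6  1.2]
radial misalign roll needed -0.013
lever 1.05 tool-frame move mm [-0.5  0.6  0. ] world [ 0.5003 -0.1218]
scene 407 bolt~ 1.416
knob? 261 [ 0.506 -0.121  0.114]
side 197 bolt~ 1.322
knob? 192 [ 0.496 -0.119  0.114]
```

```bash
python3 -m handwheel '[{"tx":0.3,"ty":8.4,"tz":0,"roll":-0.08},{"tx":0.3,"ty":8.4,"tz":0,"roll":-0.08},{"tx":0.3,"ty":8.4,"tz":0,"roll":-0.08},{"tx":0.3,"ty":8.4,"tz":0,"roll":-0.08},{"tx":0.3,"ty":8.4,"tz":0,"roll":-0.08},{"tx":0.3,"ty":8.4,"tz":0,"roll":-0.08},{"tx":0.3,"ty":8.4,"tz":0,"roll":-0.08}]'; python3 -m handwheel '[{"tx":0.3,"ty":8.4,"tz":0,"roll":-0.08},{"tx":0.3,"ty":8.4,"tz":0,"roll":-0.08},{"tx":0.3,"ty":8.4,"tz":0,"roll":-0.08},{"tx":0.3,"ty":8.4,"tz":0,"roll":-0.08},{"tx":0.3,"ty":8.4,"tz":0,"roll":-0.08},{"tx":0.3,"ty":6.3,"tz":0,"roll":-0.06},{"tx":0,"ty":0,"tz":0,"roll":0}]'; python3 w.py 0.0;python3 b.py
```

```text
t: 9.87
tool_pos: [0.4852, -0.1759, 0.0485]
tool_rot: [-3.139, -0.014, -0.001]
contact_force: [1.2, 2.9, 1.6]
opening: 0.028
grip_force: 1.4
t: 10.45
tool_pos: [0.4968, -0.2239, 0.0485]
tool_rot: [-3.057, -0.724, -0.001]
contact_force: [0.6, 0.9, 0.8]
opening: 0.0282
grip_force: 0.0
t 10.45 p [ 0.4968 -0.2239  0.0485] r 0.1055 lever~ 0.036 open 0.0282 F [0.6 0.9 0.8]
radial misalign roll needed -0.011
lever 0.0 tool-frame move mm [0.6 3.8 0. ] world [ 0.499 -0.227]
scene 403 bolt~ 1.396
knob? 293 [ 0.502 -0.221  0.114]
side 203 bolt~ 1.329
knob? 95 [ 0.494 -0.211  0.113]
```

```bash
python3 -m handwheel '[{"tx":0.8,"ty":-8.4,"tz":0,"roll":0.08},{"tx":0.3,"ty":-8.4,"tz":0,"roll":0.08},{"tx":0.3,"ty":-8.4,"tz":0,"roll":0.08},{"tx":0.3,"ty":-8.4,"tz":0,"roll":0.08},{"tx":0.3,"ty":-8.4,"tz":0,"roll":0.08},{"tx":0.3,"ty":-8.4,"tz":0,"roll":0.08},{"tx":0.3,"ty":-8.4,"tz":0,"roll":0.08}]'; python3 -m handwheel '[{"tx":0.3,"ty":-8.4,"tz":0,"roll":0.08},{"tx":0.3,"ty":-8.4,"tz":0,"roll":0.08},{"tx":0.3,"ty":-8.4,"tz":0,"roll":0.08},{"tx":0.3,"ty":-8.4,"tz":0,"roll":0.08},{"tx":0.3,"ty":-8.4,"tz":0,"roll":0.08},{"tx":0.3,"ty":-5,"tz":0,"roll":0.05},{"tx":0,"ty":0,"tz":0,"roll":0}]'; python3 w.py 1.05;python3 b.py
```

```text
t: 11.13
tool_pos: [0.4862, -0.1663, 0.0488]
tool_rot: [3.136, -0.156, 0.003]
contact_force: [0.4, -0.7, 1.2]
opening: 0.0281
grip_force: 0.7
t: 11.72
tool_pos: [0.5005, -0.1212, 0.0486]
tool_rot: [3.026, -0.845, 0.0]
contact_force: [0.2, 0.5, 0.7]
opening: 0.0282
grip_force: 0.0
t 11.72 p [ 0.5005 -0.1212  0.0486] r 0.1052 lever~ 1.056 open 0.0282 F [0.2 0.5 0.7]
radial misalign roll needed -0.002
lever 1.05 tool-frame move mm [0.2 0.6 0. ] world [ 0.5003 -0.1218]
scene 408 bolt~ 1.8
knob? 266 [ 0.506 -0.121  0.113]
side 187 bolt~ 1.753
knob? 187 [ 0.495 -0.118  0.113]
```

The bolt is at about 1.78, at its stop. I open the fingers and lift straight up and clear.

```bash
python3 -m handwheel '[{"tx":0,"ty":1,"tz":0,"roll":0},{"tx":0,"ty":0,"tz":0,"roll":0},{"tx":0,"ty":0,"tz":0,"roll":0},{"tx":0,"ty":0,"tz":0,"roll":0}]' 45; python3 -m handwheel '[{"tx":0,"ty":0,"tz":-12,"roll":0},{"tx":0,"ty":0,"tz":-20,"roll":0},{"tx":0,"ty":0,"tz":-20,"roll":0},{"tx":0,"ty":0,"tz":-20,"roll":0},{"tx":0,"ty":0,"tz":-20,"roll":0},{"tx":0,"ty":0,"tz":-20,"roll":0},{"tx":0,"ty":0,"tz":-15,"roll":0},{"tx":0,"ty":0,"tz":0,"roll":0},{"tx":0,"ty":0,"tz":0,"roll":0},{"tx":0,"ty":0,"tz":0,"roll":0},{"tx":0,"ty":0,"tz":0,"roll":0},{"tx":0,"ty":0,"tz":0,"roll":0}]'; python3 b.py
python3 - <<'E'
from h import *
cv2.imwrite('pics/e.png',cloud('side')[0][...,::-1])
E
```

```text
t: 12.15
tool_pos: [0.4999, -0.1229, 0.0485]
tool_rot: [-3.026, 0.845, 0.0]
contact_force: [-0.3, -0.0, 0.0]
opening: 0.0448
grip_force: 0.0
t: 13.15
tool_pos: [0.4991, -0.1225, 0.1739]
tool_rot: [-3.026, 0.844, 0.004]
contact_force: [-0.1, -0.0, -1.4]
opening: 0.0449
grip_force: 0.0
scene 409 bolt~ 1.801
knob? 124 [ 0.504 -0.122  0.113]
side 204 bolt~ 1.787
knob? 131 [ 0.499 -0.121  0.113]
```

View pics/e.png

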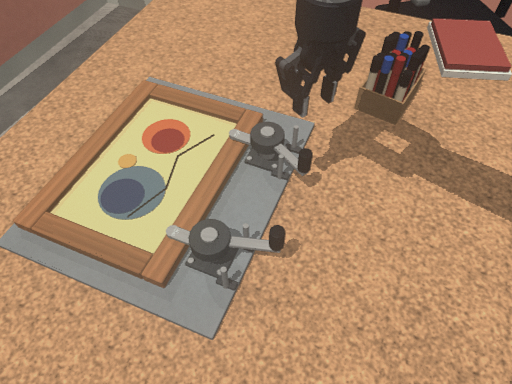

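The worked finger at (245,135) now lies square across the moulding. The other clamp, with its knob at (277,237), has not moved, and the gripper is clear of everything.

```bash
python3 -c "
from station import ctrl
print(ctrl.finish_job())"
```

```text
the job is handed in; nothing more can be done
None
```

The job is handed in: the second clamp's finger lies square across the frame moulding (bolt measured at about 1.79 rad), it was turned by the lever only, the other clamp was not moved, and the gripper is clear.

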